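# Push the short sanding block out of the row and rack it on end

## Robot

A 6-joint arm with a two-finger parallel gripper is mounted at the origin on the work surface. World frame = base frame: x ahead of the robot, y to its left, z up, the work surface at z = 0. Lengths are in mm, angles in rad, forces in N, time in s.
With the tool pointing down it reaches from about 350 to 975 mm from the base axis. Payload 7.1 kg.
Tool frame: the origin (TCP) lies on the mounting face of the last link; the fingertips stand 182 mm ahead of it and the grasp point (between the pads) lies 163 mm ahead of it (ctrl.tcp_to_tips is the distance from the TCP to the fingertips, in mm); z points along the fingers, y is the direction in which the jaws open and shut (so a half turn about z gives the same grasp; the last joint's range is limited). The gripper opens to 88 mm and grips with 3 to 60 N. Pads are 20 mm wide; open, the fingers measure 115 mm over their backs; the gripper's body (75 mm by 178 mm) begins 61 mm behind the grasp point.
Start: joints at [1.245, 0.423, 1.63, -0, 1.089, -0.019], TCP at [188.725, 595.81, 404.675] pointing down, gripper open.
Joint ranges: [-3, 3], [-0.9, 2.11], [0.09, 2.58], [-1.31, 4.45], [0.11, 2.69], [-2.54, 2.54]. Speed limits (rad/s): [2.39, 2.39, 3.01, 3.14, 3.14, 3.14].

## Interface

Orientations are given as a rotation vector (axis times angle).
In Python, from workcell import ctrl gives the robot as it stands. The module is installed in compiled form; this text tells all that it offers.
- The arm moves only by the tool send_rows, never from a script. Its argument "commands" is a list of rows, each an object with "translation": the shift along the world's x, y, z normalised to -1 to 1, where 1 is 0.1 m, a list of three; "twist": the turn, a rotation vector about the world's x, y, z normalised to -1 to 1, where 1 is 0.5 rad, a list of three. A call has exactly 10 rows; each row is the pose to reach, as a shift and turn from the pose commanded when the call began; what a row does not reach only later rows make up. A row lasts 1/10 s, in which the tool goes at most 50 mm and 8.59 degrees, less where a joint would pass 70% of its speed; a pose out of reach is approached as far as the arm can. A call with a number of a shift or a turn outside -1 to 1 is refused whole. A call with a gripper value outside its range is refused whole. "grip" is the closure, from -1 (fully open) to 1 (shut), set as the call begins (left out, the last holds). The fingers move at their own pace and stop on an object; the grip force is fixed at half the most. Time passes only in rows, so rows that repeat a pose let the fingers close, or fill a call up. It gives the time, the measured TCP pose, the force and the opening at its end, in the units of the state.
- ctrl.get_obs(): the state, without advancing time (a new reading comes with each control period).
- ctrl.get_image(name): name is "side" or "top"; returns a dict with "img" (420x560x3 uint8, red, green, blue), "intrinsics" (3x3 intrinsics, pixels), "dist" ([k1, k2, p1, p2, k3] as OpenCV has them; the pictures are not rectified), "cam_to_world" (4x4, takes a point from camera to world coordinates). Camera axes: x right, y down, z forward; pixel columns grow to the right and rows downward; lengths in mm; the calibration is good to about 2 mm. A picture is of the moment at which its call begins. There is no depth.
- ctrl.close_job(): hands the job in, once; it reports no verdict.
The state is a dict: "t": time; "qpos": joint angles; "qvel": joint speeds; "joint_torque": joint torques, N m; "ee_pos": TCP position; "orientation": TCP orientation; "ft_force": force on the tool from outside, world axes, zero at the start; "moment": the same for the moment, N m; "width": finger opening in mm.
Only numpy, scipy, OpenCV 4.12 (cv2) and the standard library are available. Lean on these libraries where they do the work, as an engineer would, in place of code of your own. Each camera call takes 0.05 s, during which the arm holds its last target. There are 200 camera calls.

## Task

Four sanding blocks lie pushed together side by side on the grey mat; without lifting it, push the shortest one endways out of the row, away from the robot and flat on the mat, until it is a good finger's width clear of the others, and leave the others where they lie. Then stand it on end on the mat or the open bench and let go of it, so that you can take it again from above and set it down, not drop it, standing upright on the rubber pad in the empty bay of the divider rack. Disturb nothing else.

Things in the scene. Friction and masses are not known exactly. Their poses are not given: they have to be found in the camera images.
- short: The block to move: the shortest of the four in the row, brown wood with a black rubber sole, a plain rectangular block 100 (x, long) x 44 (y) x 34 (z) mm, 0.13 kg give or take a third. Origin: centre of its underside as it lies flat; x along its length, z up while it lies. At the start it may be in any of the row's four places. It is too long to be taken by its ends; only its sides (44 mm apart) fit a gripper.
- short_mid (a point): Centre of the short block: 50 mm from either end, 22 mm from the sides, 17 mm from top and underside. Axes as the block's.
- long_a: Loose sanding block of the same wood with a black rubber sole, 124 (x) x 44 (y) x 34 (z) mm, 0.16 kg, lying flat in the row. Origin: centre of its underside. Must stay where it is.
- long_b: Loose sanding block of the same wood with a black rubber sole, 124 (x) x 44 (y) x 34 (z) mm, 0.16 kg, lying flat in the row. Origin: centre of its underside. Must stay where it is.
- long_c: Loose sanding block of the same wood with a black rubber sole, 124 (x) x 44 (y) x 34 (z) mm, 0.16 kg, lying flat in the row. Origin: centre of its underside. Must stay where it is.
- mat: Flat grey mat fixed to the bench, 360 (x) x 220 (y) x 3 mm thick; origin: centre of its underside, on the bench. The blocks lie on it, 3 mm above the bench, parallel to its x axis, side by side along its y at 44.5 mm pitch (practically touching) and all centred on x = -50 mm, so the short one's ends lie 12 mm behind the long ones' ends. Its +x end is the one away from the robot. Nothing else lies on it: beyond the row 168 mm of it are free.
- rack: Divider rack of sheet metal, fixed to the bench: floor 120 (x) x 132 (y) mm, 6 mm thick, and three upright plates 4 mm thick, 120 mm long along x and 105 mm high above the bench, at y = -64, 0 and +64 mm. The two bays between them are 60 mm wide (y), open above and at both x ends. It stands to the left of the mat; the bench between the row of blocks, the rack and the robot is clear. Origin: centre of the underside.
- pad: Thin black rubber pad, fixed, 100 (x) x 50 (y) x 3 mm, on the floor of the rack's empty bay, centred in it (at y = -32 or +32 mm of the rack). Origin: centre of its underside, 6 mm above the bench; its top is 9 mm above the bench. Axes parallel to the rack's.
- cork_block: Loose cork block standing in the rack's other bay, 50 x 36 x 80 mm high. Origin: centre of its underside. Must stay where it is.
- tape: Loose roll of masking tape lying flat, 104 mm across, 36 mm high. Origin: centre of its underside. Bystander.
- cup: Loose white open mixing cup, 84 mm across the rim, 100 mm high. Origin: centre of its underside. Bystander.
- tin: Loose closed metal tin, 80 mm across, 120 mm high. Origin: centre of its underside. Bystander.
Things that resemble listed ones, but are neither listed nor needed, are in the scene too. What is shaped like the short but red or turquoise is not meant.

How it is judged (in metres and radians):
On the way, in this order (a step that is already met when the one before it is completed fails the run):
1. the short block lies flat, beyond the far end of the row and at least about 8 mm clear of it (height (world z) of short_mid below 0.026 m and angle between short's own z axis and vertical below 0.1 rad and x of short_mid in the frame of mat above 0.07 m), for 0.2 s.
2. the short block stands on end by itself on the mat or bench, away from the rack, let go ((angle between short's own x axis and vertical below 0.1 rad or angle between short's own x axis and vertical above 3.04159 rad) and height (world z) of short_mid below 0.058 m and contact force between the fingers and short below 0.1 N and linear speed of short below 0.05 m/s and horizontal distance between short_mid and rack above 0.085 m), for 0.3 s.
At the end, for the whole second after the job is handed in: Short block stands on end, within 6 degrees of upright, at rest and let go on the pad in the empty bay, its centre within 28 mm of the pad's along the bay and 20 mm across; long blocks within 12 mm of their starts; cork block, tape, cup and tin within 20 mm (x of short_mid in the frame of pad between -0.028 and 0.028 m and y of short_mid in the frame of pad between -0.02 and 0.02 m and z of short_mid in the frame of pad between 0.047 and 0.058 m and (angle between short's own x axis and vertical below 0.1 rad or angle between short's own x axis and vertical above 3.04159 rad) and linear speed of short below 0.02 m/s and distance of each of long_a, long_b, long_c from where it was at the start of the episode below 0.012 m and distance of each of cork_block, tape, cup, tin from where it was at the start of the episode below 0.02 m); the robot touches nothing.
It fails at once if the short block is lifted out of the row instead of slid out (x of short_mid in the frame of mat between -0.15 and 0.05 m and y of short_mid in the frame of mat between -0.085 and 0.085 m and height (world z) of short_mid between 0.032 and 0.052 m).
It fails at once if one of the long blocks is moved by more than 12 mm (distance of any of long_a, long_b, long_c from where it was at the start of the episode above 0.012 m).
It fails at once if the cork block, tape, cup or tin is moved by more than 20 mm (distance of any of cork_block, tape, cup, tin from where it was at the start of the episode above 0.02 m).
It fails at once if the block is let go in the rack more than about 10 mm above the pad (horizontal distance between short_mid and pad below 0.04 m and contact force between the fingers and short below 0.01 N and z of short_mid in the frame of pad between 0.063 and 0.16 m).
It also fails if it takes over 64 s, if anything falls off the work surface, if the arm or the gripper's body presses on something with over 40 N, if the wrist force passes 120 N, or if a joint passes its speed limit or range.

## Working session

There is one attempt and no reset: what is moved stays moved. The work goes in short steps, Python scripts to look and compute and a tool call to move; the robot and the scene stay as the last step left them, time stands still between calls to the robot, and variables do not carry over. Pictures are saved under pics/ and viewed, about 8 in all and at most 12, crops included, and the job is handed in when it is done.

Besides the shell and the picture viewer there is one more tool, called after "Emit:" as name(argument=value, ...), one argument or row to a line, values as JSON. send_rows: Moves the arm, as the interface text tells. Its arguments: {"type":"object","properties":{"commands":{"type":"array","items":{"type":"object","properties":{"translation":{"type":"array","items":{"type":"number"}},"twist":{"type":"array","items":{"type":"number"}}}}},"grip":{"type":"number"}},"required":["commands"]}

```bash
mkdir -p pics; cat > h.py <<'E'
import numpy as np, cv2
from workcell import ctrl
from scipy.spatial.transform import Rotation as R
def grab(name):
    d=ctrl.get_image(name); np.savez(f'{name}.npz',**{k:np.array(v) for k,v in d.items()}); return d
def load(name): return dict(np.load(f'{name}.npz'))
def ray(d,uv):
    p=cv2.undistortPoints(np.array(uv,float).reshape(-1,1,2),np.array(d['intrinsics'],float),np.array(d['dist'],float)).reshape(-1,2)
    T=np.array(d['cam_to_world']); v=np.c_[p,np.ones(len(p))]@T[:3,:3].T
    return T[:3,3],v
def onz(d,uv,z):
    o,v=ray(d,uv); return o+v*((z-o[2])/v[:,2])[:,None]
def proj(d,P):
    T=np.linalg.inv(np.array(d['cam_to_world'])); 
    return cv2.projectPoints(np.array(P,float).reshape(-1,3),cv2.Rodrigues(T[:3,:3])[0],T[:3,3],np.array(d['intrinsics'],float),np.array(d['dist'],float))[0].reshape(-1,2)
def save(img,fn): cv2.imwrite('pics/'+fn,cv2.cvtColor(np.ascontiguousarray(img),cv2.COLOR_RGB2BGR))
E
python3 - <<'E'
from h import *
np.set_printoptions(precision=3,suppress=True)
for n in('top','side'):
    d=grab(n); save(d['img'],n+'0.png'); print(np.array(d['cam_to_world']),np.array(d['intrinsics']))
print(ctrl.get_obs())
E
```

```text
[[   0.002   -0.994    0.113  327.006]
 [  -1.      -0.001    0.01   -74.134]
 [  -0.01    -0.113   -0.994 1541.928]
 [   0.       0.       0.       1.   ]] [[511.067   0.    273.172]
 [  0.    511.067 210.138]
 [  0.      0.      1.   ]]
[[   0.807   -0.341    0.482 -151.558]
 [  -0.59    -0.437    0.679 -979.271]
 [  -0.021   -0.833   -0.553  794.583]
 [   0.       0.       0.       1.   ]] [[479.455   0.    284.681]
 [  0.    479.455 211.019]
 [  0.      0.      1.   ]]
{'t': 0.1, 'qpos': array([ 1.245,  0.424,  1.631,  0.   ,  1.089, -0.019]), 'qvel': array([ 0.   , -0.001, -0.002, -0.   , -0.001, -0.001]), 'joint_torque': array([ -0.001, -54.561, -27.432,   0.065,   0.019,   0.   ]), 'ee_pos': array([188.641, 595.589, 403.961]), 'orientation': array([-0.48 , -3.104,  0.002]), 'ft_force': array([-0.62 ,  1.013,  0.293]), 'moment': array([ 0.033, -0.005,  0.053]), 'width': 87.76421832176604}
```

View pics/top0.png

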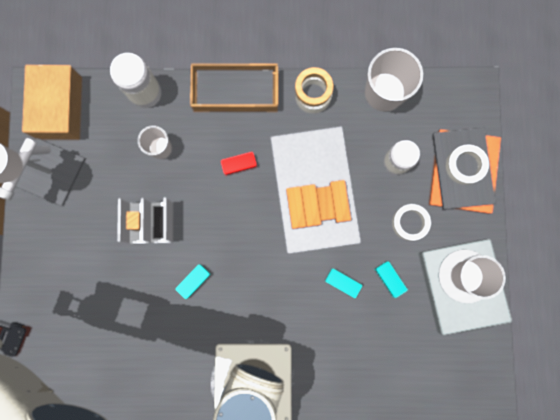

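View pics/side0.png

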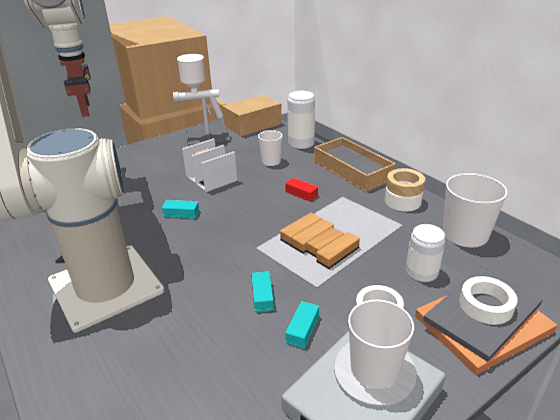

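The top view shows the mat at about (315,190), the row at (320,203) and the rack at (145,220). The rack's empty bay with the dark pad is at (159,222). Candidates for the short block are the four row pieces at about (296,207), (311,205), (326,203) and (341,201), plus the red (238,163) and turquoise (193,281), (343,283), (391,279) decoys, which are out by colour. The third piece looks shorter, so I'll check it in a crop and measure.

```bash
python3 - <<'E'
from h import *
np.set_printoptions(precision=1,suppress=True)
d=load('top'); im=d['img']
hsv=cv2.cvtColor(im,cv2.COLOR_RGB2HSV)
a=cv2.resize(im[165:240,275:360],None,fx=6,fy=6,interpolation=cv2.INTER_CUBIC)
b=cv2.resize(im[190:250,105:185],None,fx=6,fy=6,interpolation=cv2.INTER_CUBIC)
c=np.zeros((max(a.shape[0],360)+0,0,3),np.uint8)
W=max(a.shape[1],b.shape[1]); H=a.shape[0]
o=np.zeros((600,800,3),np.uint8); 
a=cv2.resize(a,(400,353));b=cv2.resize(b,(400,300)); o[:353,:400]=a;o[:300,400:]=b
s=load('side')['img'];s=cv2.resize(s[205:275,270:370],(350,245),interpolation=cv2.INTER_CUBIC);o[355:,:350]=s
s=load('side')['img'];s=cv2.resize(s[135:195,175:245],(280,240),interpolation=cv2.INTER_CUBIC);o[355:595,400:680]=s
save(o,'crop1.png')
# mat
m=((hsv[...,1]<30)&(hsv[...,2]>130)).astype(np.uint8)|((hsv[...,1]>120)&(hsv[...,2]>90)).astype(np.uint8)
roi=np.zeros_like(m); roi[115:262,262:370]=1; m=cv2.morphologyEx(m*roi,cv2.MORPH_OPEN,np.ones((3,3)))
cs=cv2.findContours(m,0,2)[0]; cc=max(cs,key=cv2.contourArea)
w=onz(d,cc.reshape(-1,2),3)[:,:2]; r=cv2.minAreaRect(w.astype(np.float32)); print('mat',r)
# row
o=((hsv[...,0]<25)&(hsv[...,1]>110)).astype(np.uint8)*roi
cc=max(cv2.findContours(o,0,2)[0],key=cv2.contourArea); w=onz(d,cc.reshape(-1,2),37)[:,:2]
print('row',cv2.minAreaRect(w.astype(np.float32)),cv2.boundingRect(cc))
E
```

```text
mat ((565.7777709960938, -186.2665252685547), (432.831298828125, 324.24383544921875), 0.24122677743434906)
row ((516.8124389648438, -191.94203186035156), (120.3798828125, 175.00181579589844), 8.381282806396484) (287, 181, 64, 48)
```

View pics/crop1.png

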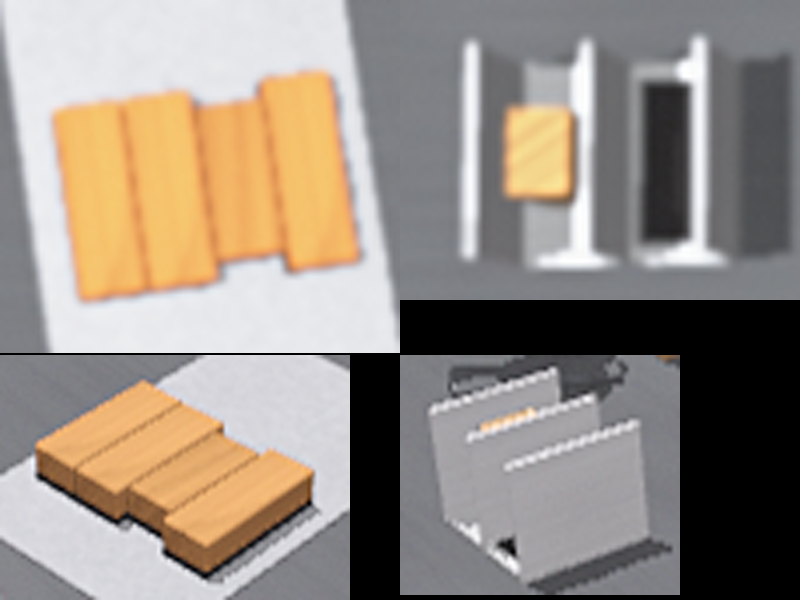

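The crop confirms it: the short block is third from the left, at (326,203), recessed at both ends. The rack's empty bay is the right-hand one (-y side). Next I'll measure the mat and rack more closely.

```bash
python3 - <<'E'
from h import *
np.set_printoptions(precision=1,suppress=True)
d=load('top'); im=d['img']; hsv=cv2.cvtColor(im,cv2.COLOR_RGB2HSV)
m=((hsv[...,2]>165)|((hsv[...,1]>110)&(hsv[...,0]<30))).astype(np.uint8)
roi=np.zeros_like(m); roi[118:258,266:364]=1; m=cv2.morphologyEx(m*roi,cv2.MORPH_OPEN,np.ones((3,3)))
cc=max(cv2.findContours(m,0,2)[0],key=cv2.contourArea)
print('mat',cv2.minAreaRect(onz(d,cc.reshape(-1,2),3)[:,:2].astype(np.float32)))
# rack plate tops
w=((hsv[...,2]>225)&(hsv[...,1]<30)).astype(np.uint8)
for lo,hi in((115,125),(137,147),(160,169)):
    pts=[]
    for v in range(192,250):
        u=np.where(w[v,lo:hi])[0]
        if len(u): pts.append((lo+u.mean(),v,len(u)))
    pts=np.array(pts); 
    W=onz(d,pts[:,:2],105); p=np.polyfit(W[:,0],W[:,1],1)
    print('plate n',len(pts),pts[0],pts[-1],'x',W[0,0],W[-1,0],'y@mid',np.polyval(p,(W[0,0]+W[-1,0])/2),'slope',p[0])
dk=(hsv[...,2]<45).astype(np.uint8); r=np.zeros_like(dk); r[195:250,145:172]=1
cc=max(cv2.findContours(dk*r,0,2)[0],key=cv2.contourArea); W=onz(d,cc.reshape(-1,2),9); print('pad',W.min(0),W.max(0))
# top view of side-cam cross-check: expected outline in side
th=np.radians(8.4);c=np.array([516.8,-191.9]);ex=np.array([np.cos(th),np.sin(th)]);ey=np.array([-ex[1],ex[0]])
P=[np.r_[c+ex*sx*62+ey*sy*89,37] for sx,sy in((1,1),(1,-1),(-1,-1),(-1,1))]
q=proj(load('side'),P);print('side pred row corners',q)
im=load('side')['img'];h=cv2.cvtColor(im,cv2.COLOR_RGB2HSV);mm=((h[...,0]<25)&(h[...,1]>110)).astype(np.uint8);r=np.zeros_like(mm);r[200:280,265:375]=1
cc=max(cv2.findContours(mm*r,0,2)[0],key=cv2.contourArea).reshape(-1,2)
for k in((1,0),(0,1)): 
    v=cc@np.array(k); print(cc[v.argmin()],cc[v.argmax()])
E
```

```text
mat ((567.8899536132812, -184.04107666015625), (364.9934997558594, 224.91079711914062), 8.277623176574707)
plate n 42 [119. 199.   1.] [118. 240.   1.] x 522.2172711015035 406.2782383673373 y@mid 376.1664559591605 slope 0.03347443064703841
plate n 40 [142. 199.   1.] [141. 242.   9.] x 522.300320382499 400.61993554329547 y@mid 313.29160001959855 slope 0.016684844838516826
plate n 45 [164.5 198.    2. ] [162.5 242.    6. ] x 525.2344589902116 400.58461015871 y@mid 248.04604921929268 slope 0.02104755267948086
pad [423.5 280.9   9. ] [508.  298.2   9. ]
side pred row corners [[310.3 211.2]
 [360.  237.1]
 [328.8 258.8]
 [278.9 229.6]]
[280 230] [358 246]
[309 213] [328 266]
```

Emit:
send_rows(
  commands=[
    {"translation": [0.08,-0.1,0],"twist": [0,0,-0.067]},
    {"translation": [0.17,-0.2,0],"twist": [0,0,-0.134]},
    {"translation": [0.25,-0.3,0],"twist": [0,0,-0.2]},
    {"translation": [0.33,-0.4,0],"twist": [0,0,-0.27]},
    {"translation": [0.41,-0.5,0],"twist": [0,0,-0.336]},
    {"translation": [0.5,-0.6,0],"twist": [0,0,-0.4]},
    {"translation": [0.58,-0.7,0],"twist": [0,0,-0.47]},
    {"translation": [0.66,-0.8,0],"twist": [0,0,-0.54]},
    {"translation": [0.75,-0.9,0],"twist": [0,0,-0.6]},
    {"translation": [0.83,-1,0],"twist": [0,0,-0.672]},
  ],
  grip=1,
)

```text
t: 1.1
ee_pos: [272.5, 495.0, 404.7]
orientation: [0.997, 2.979, 0.0]
ft_force: [0.7, 0.1, 0.3]
width: 11.2
```

Emit:
send_rows(
  commands=[
    {"translation": [0.08,-0.1,0],"twist": [0,0,-0.067]},
    {"translation": [0.17,-0.2,0],"twist": [0,0,-0.134]},
    {"translation": [0.25,-0.3,0],"twist": [0,0,-0.2]},
    {"translation": [0.33,-0.4,0],"twist": [0,0,-0.27]},
    {"translation": [0.41,-0.5,0],"twist": [0,0,-0.336]},
    {"translation": [0.5,-0.6,0],"twist": [0,0,-0.4]},
    {"translation": [0.58,-0.7,0],"twist": [0,0,-0.47]},
    {"translation": [0.66,-0.8,0],"twist": [0,0,-0.54]},
    {"translation": [0.75,-0.9,0],"twist": [0,0,-0.6]},
    {"translation": [0.83,-1,0],"twist": [0,0,-0.672]},
  ],
)

```text
t: 2.1
ee_pos: [355.5, 395.0, 404.7]
orientation: [1.481, 2.771, 0.0]
ft_force: [-0.1, 0.4, -0.4]
width: 0.7
```

Emit:
send_rows(
  commands=[
    {"translation": [0.08,-0.1,0],"twist": [0,0,-0.067]},
    {"translation": [0.17,-0.2,0],"twist": [0,0,-0.134]},
    {"translation": [0.25,-0.3,0],"twist": [0,0,-0.2]},
    {"translation": [0.33,-0.4,0],"twist": [0,0,-0.27]},
    {"translation": [0.41,-0.5,0],"twist": [0,0,-0.336]},
    {"translation": [0.5,-0.6,0],"twist": [0,0,-0.4]},
    {"translation": [0.58,-0.7,0],"twist": [0,0,-0.47]},
    {"translation": [0.66,-0.8,0],"twist": [0,0,-0.54]},
    {"translation": [0.75,-0.9,0],"twist": [0,0,-0.6]},
    {"translation": [0.83,-1,0],"twist": [0,0,-0.672]},
  ],
)

```text
t: 3.1
ee_pos: [438.5, 295.0, 404.7]
orientation: [1.923, 2.484, 0.0]
ft_force: [-0.5, 0.4, 0.2]
width: 0.9
```

Emit:
send_rows(
  commands=[
    {"translation": [0,-0.1,0],"twist": [0,0,-0.067]},
    {"translation": [0,-0.2,0],"twist": [0,0,-0.134]},
    {"translation": [0,-0.3,0],"twist": [0,0,-0.2]},
    {"translation": [0,-0.4,0],"twist": [0,0,-0.27]},
    {"translation": [0,-0.5,0],"twist": [0,0,-0.336]},
    {"translation": [0,-0.6,0],"twist": [0,0,-0.4]},
    {"translation": [0,-0.7,0],"twist": [0,0,-0.47]},
    {"translation": [0,-0.8,0],"twist": [0,0,-0.54]},
    {"translation": [0,-0.9,0],"twist": [0,0,-0.6]},
    {"translation": [0,-1,0],"twist": [0,0,-0.672]},
  ],
)

```text
t: 4.1
ee_pos: [437.7, 195.0, 404.7]
orientation: [-2.311, -2.128, -0.0]
ft_force: [0.8, 0.5, -0.3]
width: 0.4
```

Emit:
send_rows(
  commands=[
    {"translation": [0,-0.1,0],"twist": [0,0,-0.067]},
    {"translation": [0,-0.2,0],"twist": [0,0,-0.134]},
    {"translation": [0,-0.3,0],"twist": [0,0,-0.2]},
    {"translation": [0,-0.4,0],"twist": [0,0,-0.27]},
    {"translation": [0,-0.5,0],"twist": [0,0,-0.336]},
    {"translation": [0,-0.6,0],"twist": [0,0,-0.4]},
    {"translation": [0,-0.7,0],"twist": [0,0,-0.47]},
    {"translation": [0,-0.8,0],"twist": [0,0,-0.54]},
    {"translation": [0,-0.9,0],"twist": [0,0,-0.6]},
    {"translation": [0,-1,0],"twist": [0,0,-0.672]},
  ],
)

```text
t: 5.1
ee_pos: [437.7, 95.0, 404.7]
orientation: [2.635, 1.711, 0.0]
ft_force: [0.3, 0.7, 0.4]
width: 0.0
```

Emit:
send_rows(
  commands=[
    {"translation": [0,-0.1,0],"twist": [0,0,-0.067]},
    {"translation": [0,-0.2,0],"twist": [0,0,-0.134]},
    {"translation": [0,-0.3,0],"twist": [0,0,-0.2]},
    {"translation": [0,-0.4,0],"twist": [0,0,-0.27]},
    {"translation": [0,-0.5,0],"twist": [0,0,-0.336]},
    {"translation": [0,-0.6,0],"twist": [0,0,-0.4]},
    {"translation": [0,-0.7,0],"twist": [0,0,-0.47]},
    {"translation": [0,-0.8,0],"twist": [0,0,-0.54]},
    {"translation": [0,-0.9,0],"twist": [0,0,-0.6]},
    {"translation": [0,-1,0],"twist": [0,0,-0.672]},
  ],
)

```text
t: 6.1
ee_pos: [437.7, -5.0, 404.7]
orientation: [2.884, 1.247, 0.0]
ft_force: [0.5, -0.6, 0.2]
width: 0.6
```

Emit:
send_rows(
  commands=[
    {"translation": [0,-0.1,-0.1],"twist": [0,0,-0.067]},
    {"translation": [0,-0.2,-0.2],"twist": [0,0,-0.134]},
    {"translation": [0,-0.3,-0.3],"twist": [0,0,-0.2]},
    {"translation": [0,-0.4,-0.4],"twist": [0,0,-0.27]},
    {"translation": [0,-0.5,-0.5],"twist": [0,0,-0.336]},
    {"translation": [0,-0.6,-0.6],"twist": [0,0,-0.4]},
    {"translation": [0,-0.7,-0.65],"twist": [0,0,-0.47]},
    {"translation": [0,-0.8,-0.7],"twist": [0,0,-0.54]},
    {"translation": [0,-0.9,-0.75],"twist": [0,0,-0.6]},
    {"translation": [0,-1,-0.8],"twist": [0,0,-0.672]},
  ],
)

```text
t: 7.1
ee_pos: [437.8, -105.1, 324.5]
orientation: [3.051, 0.747, 0.001]
ft_force: [0.5, 0.8, -0.3]
width: 0.8
```

Emit:
send_rows(
  commands=[
    {"translation": [0,-0.1,-0.1],"twist": [0,0,-0.067]},
    {"translation": [0,-0.2,-0.2],"twist": [0,0,-0.134]},
    {"translation": [0,-0.3,-0.3],"twist": [0,0,-0.2]},
    {"translation": [0,-0.4,-0.4],"twist": [0,0,-0.27]},
    {"translation": [0,-0.5,-0.5],"twist": [0,0,-0.336]},
    {"translation": [0,-0.6,-0.6],"twist": [0,0,-0.4]},
    {"translation": [0,-0.7,-0.65],"twist": [0,0,-0.47]},
    {"translation": [0,-0.8,-0.7],"twist": [0,0,-0.54]},
    {"translation": [0,-0.9,-0.75],"twist": [0,0,-0.6]},
    {"translation": [0,-1,-0.8],"twist": [0,0,-0.672]},
  ],
)

```text
t: 8.1
ee_pos: [437.8, -205.1, 244.5]
orientation: [3.133, 0.226, 0.001]
ft_force: [-0.7, -0.6, 0.2]
width: 0.6
```

Emit:
send_rows(
  commands=[
    {"translation": [0,-0.05,-0.05],"twist": [0,0,0]},
    {"translation": [-0.01,-0.1,-0.1],"twist": [0,0,0]},
    {"translation": [-0.01,-0.15,-0.16],"twist": [0,0,0]},
    {"translation": [-0.01,-0.21,-0.22],"twist": [0,0,0]},
    {"translation": [-0.01,-0.21,-0.28],"twist": [0,0,0]},
    {"translation": [-0.01,-0.21,-0.34],"twist": [0,0,0]},
    {"translation": [-0.01,-0.21,-0.4],"twist": [0,0,0]},
    {"translation": [-0.01,-0.21,-0.45],"twist": [0,0,0]},
    {"translation": [-0.01,-0.21,-0.5],"twist": [0,0,0]},
    {"translation": [-0.01,-0.21,-0.5],"twist": [0,0,0]},
  ],
)

```text
t: 9.1
ee_pos: [436.5, -224.9, 194.0]
orientation: [-3.132, -0.231, 0.001]
ft_force: [-0.4, 0.3, -0.3]
width: 0.6
```

```bash
python3 - <<'E'
from h import *
a=grab('top')['img'][160:250,255:375]; b=grab('side')['img'][150:280,220:390]
o=np.zeros((450,800,3),np.uint8); o[:300,:400]=cv2.resize(a,(400,300),interpolation=2); o[:306,400:]=cv2.resize(b,(400,306),interpolation=2)
save(o,'c2.png')
E
```

```text
(no output)
```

View pics/c2.png

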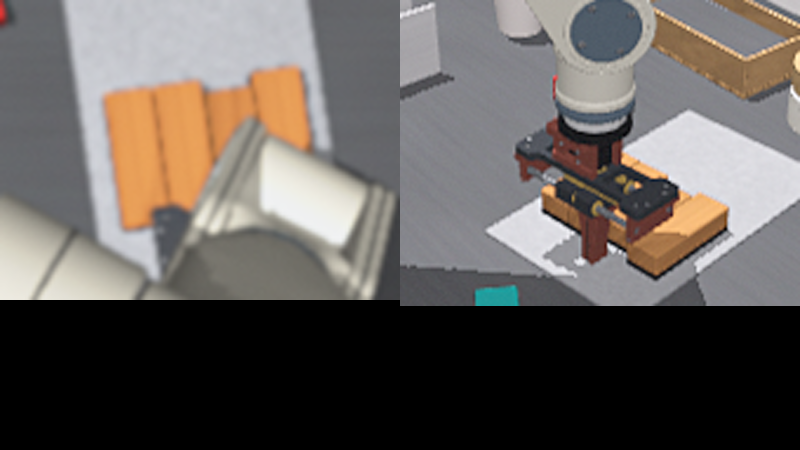

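The fingertips stand in front of the short block's recessed end, at about (597,258) in the crop. Now I'll push along the mat's x axis.

Emit:
send_rows(
  commands=[
    {"translation": [0.08,0.012,0],"twist": [0,0,0]},
    {"translation": [0.16,0.024,0],"twist": [0,0,0]},
    {"translation": [0.24,0.035,0],"twist": [0,0,0]},
    {"translation": [0.32,0.047,0],"twist": [0,0,0]},
    {"translation": [0.4,0.059,0],"twist": [0,0,0]},
    {"translation": [0.48,0.07,0],"twist": [0,0,0]},
    {"translation": [0.56,0.082,0],"twist": [0,0,0]},
    {"translation": [0.64,0.094,0],"twist": [0,0,0]},
    {"translation": [0.72,0.106,0],"twist": [0,0,0]},
    {"translation": [0.8,0.117,0],"twist": [0,0,0]},
  ],
)

```text
t: 10.2
ee_pos: [517.4, -213.4, 194.6]
orientation: [-3.133, -0.23, 0.0]
ft_force: [-1.8, 0.0, 1.6]
width: 0.3
```

```bash
python3 - <<'E'
from h import *
a=grab('top')['img'][150:240,255:375]; b=grab('side')['img'][150:280,220:390]
o=np.zeros((310,800,3),np.uint8); o[:300,:400]=cv2.resize(a,(400,300),interpolation=2); o[:306,400:]=cv2.resize(b,(400,306),interpolation=2)
save(o,'c3.png')
E
```

```text
(no output)
```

View pics/c3.png

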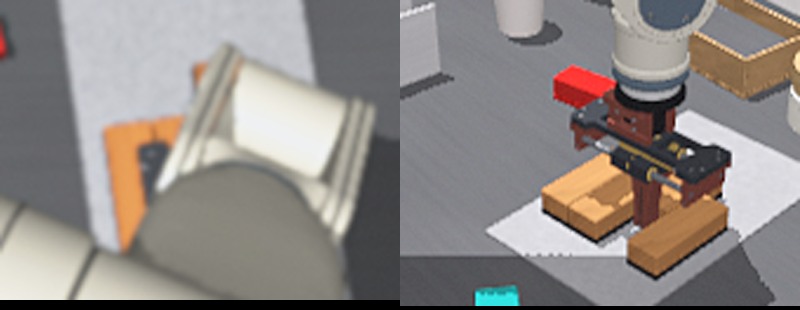

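The short block is sliding out and the long blocks haven't moved. Pushing on.

Emit:
send_rows(
  commands=[
    {"translation": [0.09,0.013,0],"twist": [0,0,0]},
    {"translation": [0.18,0.026,0],"twist": [0,0,0]},
    {"translation": [0.27,0.04,0],"twist": [0,0,0]},
    {"translation": [0.36,0.053,0],"twist": [0,0,0]},
    {"translation": [0.45,0.066,0],"twist": [0,0,0]},
    {"translation": [0.54,0.08,0],"twist": [0,0,0]},
    {"translation": [0.63,0.093,0],"twist": [0,0,0]},
    {"translation": [0.72,0.106,0],"twist": [0,0,0]},
    {"translation": [0.81,0.12,0],"twist": [0,0,0]},
    {"translation": [0.9,0.132,0],"twist": [0,0,0]},
  ],
)

```text
t: 11.3
ee_pos: [607.4, -200.2, 194.7]
orientation: [-3.133, -0.23, 0.0]
ft_force: [-0.5, 0.3, 0.7]
width: 0.0
```

Emit:
send_rows(
  commands=[
    {"translation": [-0.05,-0.007,0],"twist": [0,0,0]},
    {"translation": [-0.1,-0.014,0],"twist": [0,0,0]},
    {"translation": [-0.15,-0.021,0.1],"twist": [0,0,0]},
    {"translation": [-0.15,-0.021,0.25],"twist": [0,0,0]},
    {"translation": [-0.15,-0.021,0.4],"twist": [0,0,0]},
    {"translation": [-0.15,-0.021,0.5],"twist": [0,0,0]},
    {"translation": [-0.3,-0.05,0.6],"twist": [0,0,0]},
    {"translation": [-0.5,-0.08,0.7],"twist": [0,0,0]},
    {"translation": [-0.75,-0.11,0.85],"twist": [0,0,0]},
    {"translation": [-1,-0.15,1],"twist": [0,0,0]},
  ],
)

```text
t: 12.3
ee_pos: [504.8, -215.2, 295.3]
orientation: [-3.133, -0.231, 0.001]
ft_force: [-0.3, -0.6, 0.7]
width: 0.7
```

```bash
python3 - <<'E'
from h import *
a=grab('top')['img'][130:250,255:375]; b=grab('side')['img'][150:280,220:390]
o=np.zeros((400,800,3),np.uint8); o[:400,:400]=cv2.resize(a,(400,400),interpolation=2); o[:306,400:]=cv2.resize(b,(400,306),interpolation=2)
save(o,'c4.png')
E
```

```text
(no output)
```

View pics/c4.png

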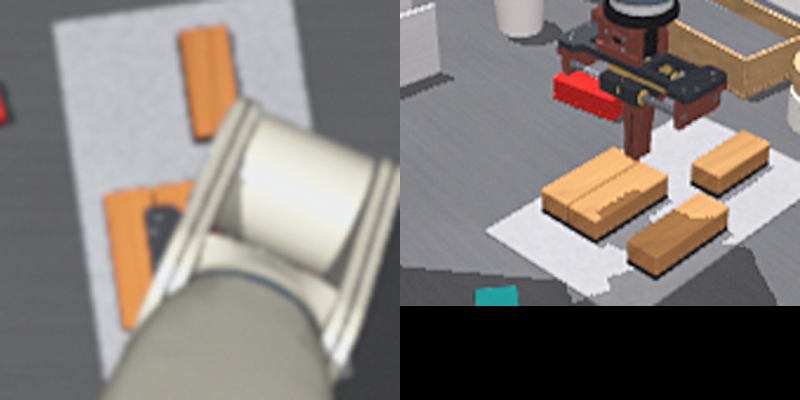

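The short block lies flat and well clear of the row, at (210,82) in the top crop. The long blocks are in place. Now I'll measure the short block.

```bash
cat > blk.py <<'E'
from h import *
import sys
def meas(d,z,box):
    h=cv2.cvtColor(d['img'],cv2.COLOR_RGB2HSV);m=((h[...,0]<25)&(h[...,1]>110)).astype(np.uint8)
    x0,y0,x1,y1=box;r=np.zeros_like(m);r[y0:y1,x0:x1]=1
    cc=max(cv2.findContours(m*r,0,2)[0],key=cv2.contourArea)
    return cv2.minAreaRect(onz(d,cc.reshape(-1,2),z)[:,:2].astype(np.float32)), cv2.boundingRect(cc)
E
python3 - <<'E'
from blk import *
d=load('top'); print(meas(d,37,(300,130,335,174)))
d=load('side'); print(meas(d,37,(342,195,390,240)),onz(d,[[375,208]],37))
print(proj(load('side'),[[660,-192,37]]))
E
```

```text
(((666.581787109375, -191.61968994140625), (98.15912628173828, 42.75221252441406), 8.128185272216797), (309, 138, 17, 34))
(((652.5541381835938, -208.1866455078125), (126.90237426757812, 62.24476623535156), 8.69509506225586), (344, 206, 33, 27)) [[ 721.39644558 -195.69998092   37.        ]]
[[358.37422871 214.81793352]]
```

```bash
python3 - <<'E'
from h import *
from scipy.optimize import fsolve
np.set_printoptions(precision=4,suppress=True)
o=ctrl.get_obs(); q=o['qpos'];p=o['ee_pos']; print(q,p, q[1]+q[2]+q[4])
Q=[np.array([1.245,.423,1.63,0,1.089,-.019]),q]; P=[np.array([188.725,595.81,404.675]),p]
def f(x):
    L1,L2,h,a=x; r=[]
    for q,p in zip(Q,P):
        s=q[1]+q[2]; r+=[a+L1*np.sin(q[1])+L2*np.sin(s)-np.hypot(*p[:2]), h+L1*np.cos(q[1])+L2*np.cos(s)-p[2]]
    return r
for g in ([450,450,100,0],[400,500,300,50]): print(fsolve(f,g,full_output=1)[0::3])
E
```

```text
[-0.4258  0.4641  1.8722 -0.0003  0.8052  0.9998] [ 503.942  -215.5529  296.4058] 3.1415841385215444
(array([ 21.0839, 470.7497, 603.7514, 199.2579]), 'The solution converged.')
(array([ 21.0839, 470.7497, 603.7514, 199.2579]), 'The solution converged.')
```

The kinematics give little q5 room for leaning outward. So I'll grasp with the tool tilted 45° and the wrist on the far side, then spin 180° about the tool axis, which swings the block from lying to upright.

Emit:
send_rows(
  commands=[
    {"translation": [0.09,0.013,0],"twist": [-0.011,0.078,0]},
    {"translation": [0.18,0.026,0],"twist": [-0.022,0.155,0]},
    {"translation": [0.28,0.04,0],"twist": [-0.034,0.233,0]},
    {"translation": [0.38,0.053,0],"twist": [-0.045,0.311,0]},
    {"translation": [0.47,0.066,0],"twist": [-0.056,0.389,0]},
    {"translation": [0.57,0.08,0],"twist": [-0.067,0.466,0]},
    {"translation": [0.66,0.093,0],"twist": [-0.078,0.544,0]},
    {"translation": [0.76,0.106,0],"twist": [-0.09,0.622,0]},
    {"translation": [0.85,0.12,0],"twist": [-0.101,0.7,0]},
    {"translation": [0.95,0.13,0],"twist": [-0.112,0.777,0]},
  ],
  grip=-1,
)

```text
t: 13.4
ee_pos: [602.3, -202.0, 294.3]
orientation: [3.046, 0.224, -0.608]
ft_force: [0.2, 0.7, 0.2]
width: 77.0
```

Emit:
send_rows(
  commands=[
    {"translation": [0.09,0.013,0],"twist": [-0.011,0.078,0]},
    {"translation": [0.18,0.026,0],"twist": [-0.022,0.155,0]},
    {"translation": [0.28,0.04,0],"twist": [-0.034,0.233,0]},
    {"translation": [0.38,0.053,0],"twist": [-0.045,0.311,0]},
    {"translation": [0.47,0.066,0],"twist": [-0.056,0.389,0]},
    {"translation": [0.57,0.08,0],"twist": [-0.067,0.466,0]},
    {"translation": [0.66,0.093,0],"twist": [-0.078,0.544,0]},
    {"translation": [0.76,0.106,0],"twist": [-0.09,0.622,0]},
    {"translation": [0.85,0.12,0],"twist": [-0.101,0.7,0]},
    {"translation": [0.95,0.13,0],"twist": [-0.112,0.777,0]},
  ],
)

```text
t: 14.4
ee_pos: [697.2, -189.0, 294.1]
orientation: [2.846, 0.21, -1.181]
ft_force: [0.3, 0.1, 0.3]
width: 87.9
```

Emit:
send_rows(
  commands=[
    {"translation": [0.08,0.014,-0.03],"twist": [0,0,0]},
    {"translation": [0.17,0.028,-0.06],"twist": [0,0,0]},
    {"translation": [0.26,0.042,-0.09],"twist": [0,0,0]},
    {"translation": [0.35,0.056,-0.12],"twist": [0,0,0]},
    {"translation": [0.44,0.07,-0.15],"twist": [0,0,0]},
    {"translation": [0.53,0.084,-0.2],"twist": [0,0,0]},
    {"translation": [0.62,0.098,-0.25],"twist": [0,0,0]},
    {"translation": [0.7,0.112,-0.3],"twist": [0,0,0]},
    {"translation": [0.78,0.126,-0.35],"twist": [0,0,0]},
    {"translation": [0.86,0.14,-0.4],"twist": [0,0,0]},
  ],
)

```text
t: 15.4
ee_pos: [783.3, -175.2, 254.1]
orientation: [2.847, 0.209, -1.179]
ft_force: [0.9, 0.4, 0.4]
width: 87.8
```

```bash
cat > st.py <<'E'
from h import *
np.set_printoptions(precision=3,suppress=True)
o=ctrl.get_obs(); M=R.from_rotvec(o['orientation']).as_matrix(); p=o['ee_pos']
print('q',o['qpos'],'p',p,'jaw',M[:,1],'appr',M[:,2],'G',p+163*M[:,2],'w',o['width'],o['t'])
E
python3 st.py
```

```text
q [-0.197  1.008  0.982 -0.252  1.897  1.239] p [ 783.324 -175.187  254.089] jaw [ 0.145 -0.989 -0.003] appr [-0.7   -0.101 -0.707] G [ 669.259 -191.618  138.814] w 87.83746761807473 15.4
```

Emit:
send_rows(
  commands=[
    {"translation": [-0.01,0,-0.1],"twist": [0,0,0]},
    {"translation": [-0.027,0,-0.2],"twist": [0,0,0]},
    {"translation": [-0.027,0,-0.3],"twist": [0,0,0]},
    {"translation": [-0.027,0,-0.4],"twist": [0,0,0]},
    {"translation": [-0.027,0,-0.5],"twist": [0,0,0]},
    {"translation": [-0.027,0,-0.6],"twist": [0,0,0]},
    {"translation": [-0.027,0,-0.7],"twist": [0,0,0]},
    {"translation": [-0.027,0,-0.8],"twist": [0,0,0]},
    {"translation": [-0.027,0,-0.9],"twist": [0,0,0]},
    {"translation": [-0.027,0,-1],"twist": [0,0,0]},
  ],
)

```text
t: 16.4
ee_pos: [780.0, -175.3, 153.8]
orientation: [2.847, 0.209, -1.179]
ft_force: [0.3, 0.0, -0.2]
width: 87.7
```

Emit:
send_rows(
  commands=[
    {"translation": [0,0,-0.05],"twist": [0,0,0]},
    {"translation": [0,0,-0.11],"twist": [0,0,0]},
    {"translation": [0,0,-0.11],"twist": [0,0,0]},
    {"translation": [0,0,-0.11],"twist": [0,0,0]},
    {"translation": [0,0,-0.11],"twist": [0,0,0]},
    {"translation": [0,0,-0.11],"twist": [0,0,0]},
    {"translation": [0,0,-0.11],"twist": [0,0,0]},
    {"translation": [0,0,-0.11],"twist": [0,0,0]},
    {"translation": [0,0,-0.11],"twist": [0,0,0]},
    {"translation": [0,0,-0.11],"twist": [0,0,0]},
  ],
  grip=-1,
)

```text
t: 17.4
ee_pos: [780.0, -175.3, 143.7]
orientation: [2.847, 0.209, -1.179]
ft_force: [0.0, -0.6, 0.0]
width: 87.7
```

Emit:
send_rows(
  commands=[
    {"translation": [0,0,0],"twist": [0,0,0]},
    {"translation": [0,0,0],"twist": [0,0,0]},
    {"translation": [0,0,0],"twist": [0,0,0]},
    {"translation": [0,0,0],"twist": [0,0,0]},
    {"translation": [0,0,0],"twist": [0,0,0]},
    {"translation": [0,0,0],"twist": [0,0,0]},
    {"translation": [0,0,0],"twist": [0,0,0]},
    {"translation": [0,0,0],"twist": [0,0,0]},
    {"translation": [0,0,0],"twist": [0,0,0]},
    {"translation": [0,0,0],"twist": [0,0,0]},
  ],
  grip=1,
)

```text
t: 18.4
ee_pos: [780.0, -175.3, 143.6]
orientation: [2.847, 0.209, -1.179]
ft_force: [-0.7, -1.3, -0.5]
width: 43.9
```

```bash
python3 st.py
```

```text
q [-0.198  1.132  0.984 -0.244  1.775  1.27 ] p [ 780.015 -175.302  143.635] jaw [ 0.145 -0.989 -0.003] appr [-0.7   -0.101 -0.707] G [ 665.972 -191.75    28.341] w 43.902186716987806 18.4
```

Emit:
send_rows(
  commands=[
    {"translation": [0,0,0.04],"twist": [0,0,0]},
    {"translation": [0,0,0.1],"twist": [0,0,0]},
    {"translation": [0,0,0.2],"twist": [0,0,0]},
    {"translation": [0,0,0.3],"twist": [0,0,0]},
    {"translation": [0,0,0.4],"twist": [0,0,0]},
    {"translation": [0,0,0.5],"twist": [0,0,0]},
    {"translation": [0,0,0.6],"twist": [0,0,0]},
    {"translation": [0,0,0.7],"twist": [0,0,0]},
    {"translation": [0,0,0.77],"twist": [0,0,0]},
    {"translation": [0,0,0.8],"twist": [0,0,0]},
  ],
)

```text
t: 19.4
ee_pos: [780.2, -175.3, 224.9]
orientation: [2.847, 0.209, -1.177]
ft_force: [1.1, 0.4, -1.6]
width: 44.0
```

Emit:
send_rows(
  commands=[
    {"translation": [0,0,0],"twist": [0.088,0.013,0.089]},
    {"translation": [0,0,0],"twist": [0.176,0.026,0.178]},
    {"translation": [0,0,0],"twist": [0.263,0.039,0.266]},
    {"translation": [0,0,0],"twist": [0.351,0.052,0.355]},
    {"translation": [0,0,0],"twist": [0.439,0.065,0.444]},
    {"translation": [0,0,0],"twist": [0.527,0.077,0.533]},
    {"translation": [0,0,0],"twist": [0.615,0.09,0.622]},
    {"translation": [0,0,0],"twist": [0.702,0.103,0.71]},
    {"translation": [0,0,0],"twist": [0.79,0.116,0.8]},
    {"translation": [0,0,0],"twist": [0.878,0.129,0.888]},
  ],
)

```text
t: 20.4
ee_pos: [779.9, -175.3, 223.2]
orientation: [-2.537, -1.039, 1.104]
ft_force: [-1.3, 0.2, -1.9]
width: 43.6
```

Emit:
send_rows(
  commands=[
    {"translation": [0,0,0],"twist": [0.088,0.013,0.089]},
    {"translation": [0,0,0],"twist": [0.176,0.026,0.178]},
    {"translation": [0,0,0],"twist": [0.263,0.039,0.266]},
    {"translation": [0,0,0],"twist": [0.351,0.052,0.355]},
    {"translation": [0,0,0],"twist": [0.439,0.065,0.444]},
    {"translation": [0,0,0],"twist": [0.527,0.077,0.533]},
    {"translation": [0,0,0],"twist": [0.615,0.09,0.622]},
    {"translation": [0,0,0],"twist": [0.702,0.103,0.71]},
    {"translation": [0,0,0],"twist": [0.79,0.116,0.8]},
    {"translation": [0,0,0],"twist": [0.878,0.129,0.888]},
  ],
)

```text
t: 21.4
ee_pos: [779.9, -175.3, 223.2]
orientation: [-1.967, -1.666, 0.908]
ft_force: [-0.9, 0.7, -1.7]
width: 43.7
```

Emit:
send_rows(
  commands=[
    {"translation": [0,0,0],"twist": [0.088,0.013,0.089]},
    {"translation": [0,0,0],"twist": [0.176,0.026,0.178]},
    {"translation": [0,0,0],"twist": [0.263,0.039,0.266]},
    {"translation": [0,0,0],"twist": [0.351,0.052,0.355]},
    {"translation": [0,0,0],"twist": [0.439,0.065,0.444]},
    {"translation": [0,0,0],"twist": [0.527,0.077,0.533]},
    {"translation": [0,0,0],"twist": [0.615,0.09,0.622]},
    {"translation": [0,0,0],"twist": [0.702,0.103,0.71]},
    {"translation": [0,0,0],"twist": [0.79,0.116,0.8]},
    {"translation": [0,0,0],"twist": [0.878,0.129,0.888]},
  ],
)

```text
t: 22.4
ee_pos: [779.9, -175.3, 223.2]
orientation: [-1.294, -2.092, 0.659]
ft_force: [0.2, 0.3, -1.3]
width: 43.3
```

Emit:
send_rows(
  commands=[
    {"translation": [0,0,0],"twist": [0.088,0.013,0.089]},
    {"translation": [0,0,0],"twist": [0.176,0.026,0.178]},
    {"translation": [0,0,0],"twist": [0.263,0.039,0.266]},
    {"translation": [0,0,0],"twist": [0.351,0.052,0.355]},
    {"translation": [0,0,0],"twist": [0.439,0.065,0.444]},
    {"translation": [0,0,0],"twist": [0.527,0.077,0.533]},
    {"translation": [0,0,0],"twist": [0.615,0.09,0.622]},
    {"translation": [0,0,0],"twist": [0.702,0.103,0.71]},
    {"translation": [0,0,0],"twist": [0.79,0.116,0.8]},
    {"translation": [0,0,0],"twist": [0.878,0.129,0.888]},
  ],
)

```text
t: 23.4
ee_pos: [779.9, -175.2, 223.2]
orientation: [-0.567, -2.318, 0.375]
ft_force: [0.5, -0.4, -0.2]
width: 44.1
```

Emit:
send_rows(
  commands=[
    {"translation": [0,0,0],"twist": [0.088,0.013,0.089]},
    {"translation": [0,0,0],"twist": [0.176,0.026,0.178]},
    {"translation": [0,0,0],"twist": [0.263,0.039,0.266]},
    {"translation": [0,0,0],"twist": [0.351,0.052,0.355]},
    {"translation": [0,0,0],"twist": [0.439,0.065,0.444]},
    {"translation": [0,0,0],"twist": [0.527,0.077,0.533]},
    {"translation": [0,0,0],"twist": [0.615,0.09,0.622]},
    {"translation": [0,0,0],"twist": [0.702,0.103,0.71]},
    {"translation": [0,0,0],"twist": [0.79,0.116,0.8]},
    {"translation": [0,0,0],"twist": [0.878,0.129,0.888]},
  ],
)

```text
t: 24.4
ee_pos: [779.9, -175.3, 223.2]
orientation: [0.174, -2.351, 0.072]
ft_force: [-0.1, 0.0, -1.6]
width: 44.1
```

```bash
python3 st.py; python3 - <<'E'
from h import *
a=grab('top')['img'][110:240,255:375]; b=grab('side')['img'][110:260,250:420]
o=np.zeros((434,800,3),np.uint8); o[:433,:400]=cv2.resize(a,(400,433),interpolation=2); o[:353,400:]=cv2.resize(b,(400,353),interpolation=2)
save(o,'c5.png')
E
```

```text
q [-0.198  1.037  0.997 -0.253  1.855 -1.892] p [ 779.879 -175.253  223.248] jaw [-0.148  0.989 -0.   ] appr [-0.7   -0.105 -0.707] G [ 665.849 -192.291  108.027] w 44.118086082967565 24.4
```

View pics/c5.png

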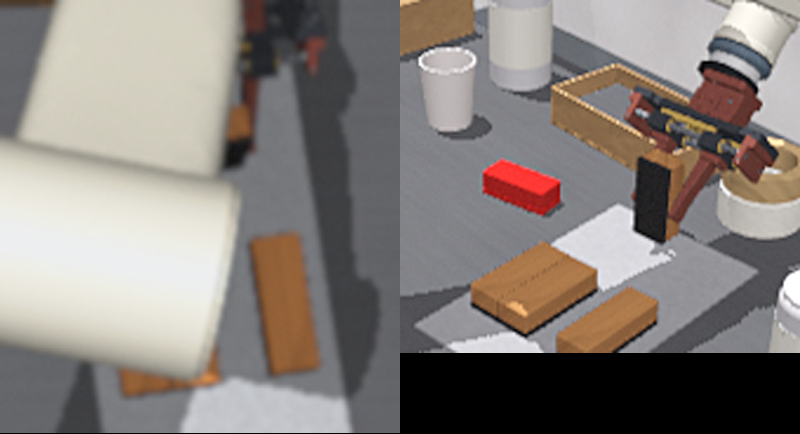

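The block hangs upright, with its sole towards the robot. Next I set it down on the mat, release, and back off along the tool axis.

Emit:
send_rows(
  commands=[
    {"translation": [0,0,-0.07],"twist": [0,0,0]},
    {"translation": [0,0,-0.15],"twist": [0,0,0]},
    {"translation": [0,0,-0.23],"twist": [0,0,0]},
    {"translation": [0,0,-0.31],"twist": [0,0,0]},
    {"translation": [0,0,-0.39],"twist": [0,0,0]},
    {"translation": [0,0,-0.45],"twist": [0,0,0]},
    {"translation": [0,0,-0.49],"twist": [0,0,0]},
    {"translation": [0,0,-0.52],"twist": [0,0,0]},
    {"translation": [0,0,-0.535],"twist": [0,0,0]},
    {"translation": [0,0,-0.535],"twist": [0,0,0]},
  ],
)

```text
t: 25.5
ee_pos: [780.0, -175.3, 170.2]
orientation: [0.171, -2.352, 0.074]
ft_force: [-0.6, -0.0, -1.3]
width: 43.8
```

Emit:
send_rows(
  commands=[
    {"translation": [0,0,-0.005],"twist": [0,0,0]},
    {"translation": [0,0,-0.01],"twist": [0,0,0]},
    {"translation": [0,0,-0.013],"twist": [0,0,0]},
    {"translation": [0,0,-0.016],"twist": [0,0,0]},
    {"translation": [0,0,-0.016],"twist": [0,0,0]},
    {"translation": [0,0,-0.016],"twist": [0,0,0]},
    {"translation": [0,0,-0.016],"twist": [0,0,0]},
    {"translation": [0,0,-0.016],"twist": [0,0,0]},
    {"translation": [0,0,-0.016],"twist": [0,0,0]},
    {"translation": [0,0,-0.016],"twist": [0,0,0]},
  ],
)

```text
t: 26.5
ee_pos: [780.0, -175.3, 168.6]
orientation: [0.171, -2.352, 0.074]
ft_force: [0.3, -0.4, -1.1]
width: 43.7
```

Emit:
send_rows(
  commands=[
    {"translation": [0,0,0],"twist": [0,0,0]},
    {"translation": [0,0,0],"twist": [0,0,0]},
    {"translation": [0,0,0],"twist": [0,0,0]},
    {"translation": [0,0,0],"twist": [0,0,0]},
    {"translation": [0,0,0],"twist": [0,0,0]},
    {"translation": [0,0,0],"twist": [0,0,0]},
    {"translation": [0,0,0],"twist": [0,0,0]},
    {"translation": [0,0,0],"twist": [0,0,0]},
    {"translation": [0,0,0],"twist": [0,0,0]},
    {"translation": [0,0,0],"twist": [0,0,0]},
  ],
  grip=-1,
)

```text
t: 27.5
ee_pos: [780.0, -175.3, 168.6]
orientation: [0.171, -2.351, 0.074]
ft_force: [0.5, 0.1, -0.9]
width: 87.7
```

Emit:
send_rows(
  commands=[
    {"translation": [0.07,0.01,0.07],"twist": [0,0,0]},
    {"translation": [0.14,0.02,0.14],"twist": [0,0,0]},
    {"translation": [0.21,0.03,0.21],"twist": [0,0,0]},
    {"translation": [0.28,0.04,0.28],"twist": [0,0,0]},
    {"translation": [0.35,0.05,0.35],"twist": [0,0,0]},
    {"translation": [0.42,0.06,0.45],"twist": [0,0,0]},
    {"translation": [0.5,0.07,0.58],"twist": [0,0,0]},
    {"translation": [0.5,0.07,0.72],"twist": [0,0,0]},
    {"translation": [0.5,0.07,0.86],"twist": [0,0,0]},
    {"translation": [0.5,0.07,1],"twist": [0,0,0]},
  ],
)

```text
t: 28.5
ee_pos: [829.9, -168.4, 269.9]
orientation: [0.171, -2.351, 0.074]
ft_force: [0.4, -0.2, -0.1]
width: 87.7
```

```bash
python3 st.py; python3 - <<'E'
from h import *
a=grab('top')['img'][110:240,255:375]; b=grab('side')['img'][110:260,250:420]
o=np.zeros((434,800,3),np.uint8); o[:433,:400]=cv2.resize(a,(400,433),interpolation=2); o[:353,400:]=cv2.resize(b,(400,353),interpolation=2)
save(o,'c6.png')
E
```

```text
q [-0.18   1.071  0.811 -0.254  2.005 -1.913] p [ 829.863 -168.384  269.941] jaw [-0.146  0.989 -0.002] appr [-0.699 -0.105 -0.707] G [ 715.904 -185.436  154.651] w 87.74968054387229 28.5
```

View pics/c6.png

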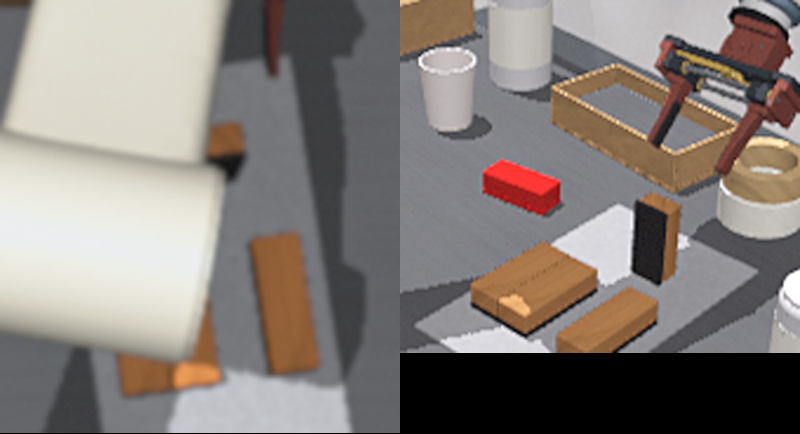

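The block stands alone on the mat (side crop (655,238)) and the gripper is clear. Now I turn the tool vertical above it.

Emit:
send_rows(
  commands=[
    {"translation": [-0.086,-0.012,0.05],"twist": [0.012,-0.078,0]},
    {"translation": [-0.172,-0.024,0.1],"twist": [0.023,-0.155,0]},
    {"translation": [-0.258,-0.036,0.15],"twist": [0.035,-0.233,0]},
    {"translation": [-0.344,-0.048,0.2],"twist": [0.046,-0.311,0]},
    {"translation": [-0.43,-0.06,0.25],"twist": [0.058,-0.389,0]},
    {"translation": [-0.516,-0.072,0.3],"twist": [0.07,-0.466,0]},
    {"translation": [-0.602,-0.084,0.35],"twist": [0.081,-0.544,0]},
    {"translation": [-0.688,-0.096,0.4],"twist": [0.093,-0.622,0]},
    {"translation": [-0.774,-0.108,0.4],"twist": [0.104,-0.7,0]},
    {"translation": [-0.86,-0.12,0.4],"twist": [0.116,-0.777,0]},
  ],
)

```text
t: 29.6
ee_pos: [743.3, -180.4, 308.6]
orientation: [0.199, -2.744, 0.041]
ft_force: [-0.7, -0.7, 0.8]
width: 87.8
```

Emit:
send_rows(
  commands=[
    {"translation": [-0.086,-0.013,0],"twist": [0.012,-0.078,0]},
    {"translation": [-0.172,-0.026,0],"twist": [0.023,-0.155,0]},
    {"translation": [-0.258,-0.039,0],"twist": [0.035,-0.233,0]},
    {"translation": [-0.344,-0.052,0],"twist": [0.046,-0.311,0]},
    {"translation": [-0.43,-0.065,0],"twist": [0.058,-0.389,0]},
    {"translation": [-0.516,-0.078,0],"twist": [0.07,-0.466,0]},
    {"translation": [-0.602,-0.091,0],"twist": [0.081,-0.544,0]},
    {"translation": [-0.688,-0.104,0],"twist": [0.093,-0.622,0]},
    {"translation": [-0.774,-0.117,0],"twist": [0.104,-0.7,0]},
    {"translation": [-0.86,-0.13,0],"twist": [0.116,-0.777,0]},
  ],
)

```text
t: 30.6
ee_pos: [657.2, -193.3, 308.4]
orientation: [-0.227, 3.132, 0.0]
ft_force: [-0.3, -1.1, -0.0]
width: 87.8
```

```bash
python3 st.py; python3 - <<'E'
from h import *
d=load('side'); print(proj(d,[[657.7,-193.5,3],[657.7,-193.5,103]]))
# measured standing block in side view: contour bbox of orange+black in region
im=d['img'];h=cv2.cvtColor(im,cv2.COLOR_RGB2HSV);m=(((h[...,0]<25)&(h[...,1]>110))|(h[...,2]<40)).astype(np.uint8)
r=np.zeros_like(m);r[185:235,345:370]=1
cc=max(cv2.findContours(m*r,0,2)[0],key=cv2.contourArea);print(cv2.boundingRect(cc),cv2.minAreaRect(cc))
th=np.radians(8.3);ex=np.array([np.cos(th),np.sin(th),0]);ey=np.array([-ex[1],ex[0],0]);c=np.array([657.7,-193.5,0])
q=proj(d,[c+sx*17*ex+sy*22*ey+[0,0,z] for sx in(1,-1) for sy in(1,-1) for z in(3,103)]);print('pred bbox',q.min(0),q.max(0))
E
```

```text
q [-0.304  0.618  1.547  0.001  0.976 -2.02 ] p [ 657.217 -193.328  308.403] jaw [-0.144  0.99  -0.   ] appr [ 0.001  0.    -1.   ] G [ 657.46  -193.307  145.403] w 87.84864044607849 30.6
[[357.38068402 225.2449183 ]
 [359.6883199  195.29070986]]
(349, 192, 20, 39) ((358.47076416015625, 211.0261688232422), (18.471515655517578, 37.8305549621582), 3.1798300743103027)
pred bbox [347.52563812 190.0731811 ] [370.02074359 230.94165329]
```

The side view's box for the standing block matches the prediction within 1–2 px. Descend and grip.

Emit:
send_rows(
  commands=[
    {"translation": [0,0,-0.07],"twist": [0,0,0]},
    {"translation": [0,0,-0.14],"twist": [0,0,0]},
    {"translation": [0,0,-0.21],"twist": [0,0,0]},
    {"translation": [0,0,-0.28],"twist": [0,0,0]},
    {"translation": [0,0,-0.35],"twist": [0,0,0]},
    {"translation": [0,0,-0.42],"twist": [0,0,0]},
    {"translation": [0,0,-0.49],"twist": [0,0,0]},
    {"translation": [0,0,-0.56],"twist": [0,0,0]},
    {"translation": [0,0,-0.61],"twist": [0,0,0]},
    {"translation": [0,0,-0.61],"twist": [0,0,0]},
  ],
)

```text
t: 31.6
ee_pos: [657.7, -193.2, 246.6]
orientation: [0.228, -3.133, -0.0]
ft_force: [0.3, 0.5, 0.2]
width: 87.7
```

Emit:
send_rows(
  commands=[
    {"translation": [0,0,0],"twist": [0,0,0]},
    {"translation": [0,0,0],"twist": [0,0,0]},
    {"translation": [0,0,0],"twist": [0,0,0]},
    {"translation": [0,0,0],"twist": [0,0,0]},
    {"translation": [0,0,0],"twist": [0,0,0]},
    {"translation": [0,0,0],"twist": [0,0,0]},
    {"translation": [0,0,0],"twist": [0,0,0]},
    {"translation": [0,0,0],"twist": [0,0,0]},
    {"translation": [0,0,0],"twist": [0,0,0]},
    {"translation": [0,0,0],"twist": [0,0,0]},
  ],
  grip=1,
)

```text
t: 32.6
ee_pos: [658.1, -193.3, 247.6]
orientation: [-0.228, 3.133, -0.0]
ft_force: [-0.6, -0.8, 1.4]
width: 44.2
```

Emit:
send_rows(
  commands=[
    {"translation": [0,0,0.05],"twist": [0,0,0]},
    {"translation": [0,0,0.15],"twist": [0,0,0]},
    {"translation": [0,0,0.25],"twist": [0,0,0]},
    {"translation": [0,0,0.35],"twist": [0,0,0]},
    {"translation": [0,0,0.45],"twist": [0,0,0]},
    {"translation": [0,0,0.56],"twist": [0,0,0]},
    {"translation": [0,0,0.67],"twist": [0,0,0]},
    {"translation": [0,0,0.78],"twist": [0,0,0]},
    {"translation": [0,0,0.89],"twist": [0,0,0]},
    {"translation": [0,0,1],"twist": [0,0,0]},
  ],
)

```text
t: 33.6
ee_pos: [658.0, -193.3, 348.6]
orientation: [-0.228, 3.133, -0.0]
ft_force: [0.0, 0.5, -1.8]
width: 43.6
```

```bash
python3 st.py
```

```text
q [-0.303  0.572  1.523 -0.     1.046 -2.019] p [ 657.998 -193.281  348.569] jaw [-0.145  0.989 -0.   ] appr [ 0.001 -0.    -1.   ] G [ 658.094 -193.316  185.569] w 43.62712589401415 33.6
```

Emit:
send_rows(
  commands=[
    {"translation": [-0.039,0.095,0.03],"twist": [0,0,-0.068]},
    {"translation": [-0.078,0.19,0.06],"twist": [0,0,-0.136]},
    {"translation": [-0.116,0.284,0.09],"twist": [0,0,-0.203]},
    {"translation": [-0.155,0.379,0.12],"twist": [0,0,-0.271]},
    {"translation": [-0.194,0.474,0.15],"twist": [0,0,-0.339]},
    {"translation": [-0.233,0.569,0.18],"twist": [0,0,-0.407]},
    {"translation": [-0.272,0.664,0.21],"twist": [0,0,-0.475]},
    {"translation": [-0.31,0.758,0.24],"twist": [0,0,-0.542]},
    {"translation": [-0.349,0.853,0.27],"twist": [0,0,-0.61]},
    {"translation": [-0.388,0.948,0.3],"twist": [0,0,-0.678]},
  ],
)

```text
t: 34.6
ee_pos: [619.0, -98.1, 378.2]
orientation: [0.306, 3.126, -0.001]
ft_force: [-0.9, -0.3, -1.4]
width: 43.8
```

Emit:
send_rows(
  commands=[
    {"translation": [-0.039,0.095,0.03],"twist": [0,0,-0.068]},
    {"translation": [-0.078,0.19,0.06],"twist": [0,0,-0.136]},
    {"translation": [-0.116,0.284,0.09],"twist": [0,0,-0.203]},
    {"translation": [-0.155,0.379,0.12],"twist": [0,0,-0.271]},
    {"translation": [-0.194,0.474,0.15],"twist": [0,0,-0.339]},
    {"translation": [-0.233,0.569,0.18],"twist": [0,0,-0.407]},
    {"translation": [-0.272,0.664,0.2],"twist": [0,0,-0.475]},
    {"translation": [-0.31,0.758,0.2],"twist": [0,0,-0.542]},
    {"translation": [-0.349,0.853,0.2],"twist": [0,0,-0.61]},
    {"translation": [-0.388,0.948,0.2],"twist": [0,0,-0.678]},
  ],
)

```text
t: 35.6
ee_pos: [580.2, -3.3, 398.1]
orientation: [0.829, 3.03, -0.001]
ft_force: [0.1, 0.4, -0.5]
width: 43.7
```

Emit:
send_rows(
  commands=[
    {"translation": [-0.039,0.095,0],"twist": [0,0,-0.068]},
    {"translation": [-0.078,0.19,0],"twist": [0,0,-0.136]},
    {"translation": [-0.116,0.284,0],"twist": [0,0,-0.203]},
    {"translation": [-0.155,0.379,0],"twist": [0,0,-0.271]},
    {"translation": [-0.194,0.474,0],"twist": [0,0,-0.339]},
    {"translation": [-0.233,0.569,0],"twist": [0,0,-0.407]},
    {"translation": [-0.272,0.664,0],"twist": [0,0,-0.475]},
    {"translation": [-0.31,0.758,0],"twist": [0,0,-0.542]},
    {"translation": [-0.349,0.853,0],"twist": [0,0,-0.61]},
    {"translation": [-0.388,0.948,0],"twist": [0,0,-0.678]},
  ],
)

```text
t: 36.6
ee_pos: [541.4, 91.5, 398.1]
orientation: [1.328, 2.846, -0.001]
ft_force: [0.5, -0.5, -0.7]
width: 43.9
```

Emit:
send_rows(
  commands=[
    {"translation": [-0.039,0.095,0],"twist": [0,0,-0.068]},
    {"translation": [-0.078,0.19,0],"twist": [0,0,-0.136]},
    {"translation": [-0.116,0.284,0],"twist": [0,0,-0.203]},
    {"translation": [-0.155,0.379,0],"twist": [0,0,-0.271]},
    {"translation": [-0.194,0.474,0],"twist": [0,0,-0.339]},
    {"translation": [-0.233,0.569,0],"twist": [0,0,-0.407]},
    {"translation": [-0.272,0.664,0],"twist": [0,0,-0.475]},
    {"translation": [-0.31,0.758,0],"twist": [0,0,-0.542]},
    {"translation": [-0.349,0.853,0],"twist": [0,0,-0.61]},
    {"translation": [-0.388,0.948,0],"twist": [0,0,-0.678]},
  ],
)

```text
t: 37.6
ee_pos: [502.6, 186.3, 398.1]
orientation: [1.789, 2.582, -0.0]
ft_force: [1.3, 0.5, -1.3]
width: 44.2
```

Emit:
send_rows(
  commands=[
    {"translation": [-0.039,0.095,0],"twist": [0,0,-0.068]},
    {"translation": [-0.078,0.19,0],"twist": [0,0,-0.136]},
    {"translation": [-0.116,0.284,0],"twist": [0,0,-0.203]},
    {"translation": [-0.155,0.379,0],"twist": [0,0,-0.271]},
    {"translation": [-0.194,0.474,0],"twist": [0,0,-0.339]},
    {"translation": [-0.233,0.569,0],"twist": [0,0,-0.407]},
    {"translation": [-0.272,0.664,0],"twist": [0,0,-0.475]},
    {"translation": [-0.31,0.758,0],"twist": [0,0,-0.542]},
    {"translation": [-0.349,0.853,0],"twist": [0,0,-0.61]},
    {"translation": [-0.388,0.948,0],"twist": [0,0,-0.678]},
  ],
)

```text
t: 38.6
ee_pos: [463.8, 281.1, 398.1]
orientation: [2.199, 2.243, -0.0]
ft_force: [0.4, 0.6, -0.7]
width: 43.6
```

```bash
python3 st.py; python3 - <<'E'
from h import *
a=grab('top')['img'][160:270,100:220]; b=grab('side')['img'][90:210,150:290]
o=np.zeros((400,800,3),np.uint8); o[:367,:400]=cv2.resize(a,(400,367),interpolation=2); o[:343,400:]=cv2.resize(b,(400,343),interpolation=2)
save(o,'c7.png')
E
```

```text
q [ 0.523  0.311  1.819 -0.     1.012  0.504] p [463.826 281.082 398.127] jaw [ 1.    0.02 -0.  ] appr [-0. -0. -1.] G [463.823 281.023 235.127] w 43.60189989429947 38.6
```

View pics/c7.png

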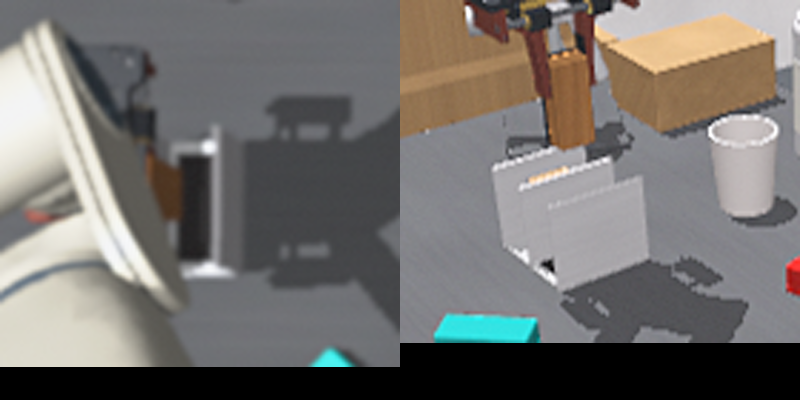

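The block is upright in the gripper above the empty bay. One cross-check of the -y plate from the side view before lowering.

```bash
python3 - <<'E'
from h import *
np.set_printoptions(precision=1,suppress=True)
d=load('side')
# plate top corners in c7 side crop: scale 400/140
f=lambda x,y:(150+(x-400)/2.857,90+y/2.857)
print('plate -y top',onz(d,[f(552,206),f(643,178)],105),'mid plate',onz(d,[f(521,186),f(611,158)],105))
q=proj(d,[[463.8+sx*22,281+sy*17,154] for sx in(1,-1) for sy in(1,-1)]);print('pred block bottom crop',(q-[150,90])*2.857+[400,0])
E
```

```text
plate -y top [[411.4 243.3 105. ]
 [524.  239.4 105. ]] mid plate [[406.9 307.6 105. ]
 [521.7 306.6 105. ]]
pred block bottom crop [[583.  129.6]
 [598.1 139.8]
 [547.9 140.2]
 [562.7 150.7]]
```

The two views give the bay centre as y≈280.6 (top) and ≈276 (side, read by hand). I'll aim at 279, which is well inside the 13 mm clearance.

Emit:
send_rows(
  commands=[
    {"translation": [0,-0.02,-0.08],"twist": [0,0,0]},
    {"translation": [0,-0.02,-0.16],"twist": [0,0,0]},
    {"translation": [0,-0.02,-0.25],"twist": [0,0,0]},
    {"translation": [0,-0.02,-0.34],"twist": [0,0,0]},
    {"translation": [0,-0.02,-0.44],"twist": [0,0,0]},
    {"translation": [0,-0.02,-0.54],"twist": [0,0,0]},
    {"translation": [0,-0.02,-0.64],"twist": [0,0,0]},
    {"translation": [0,-0.02,-0.73],"twist": [0,0,0]},
    {"translation": [0,-0.02,-0.82],"twist": [0,0,0]},
    {"translation": [0,-0.02,-0.9],"twist": [0,0,0]},
  ],
)

```text
t: 39.7
ee_pos: [464.0, 278.7, 306.8]
orientation: [2.198, 2.245, -0.001]
ft_force: [0.3, -0.4, -1.2]
width: 44.0
```

Emit:
send_rows(
  commands=[
    {"translation": [0,0,-0.08],"twist": [0,0,0]},
    {"translation": [0,0,-0.16],"twist": [0,0,0]},
    {"translation": [0,0,-0.24],"twist": [0,0,0]},
    {"translation": [0,0,-0.32],"twist": [0,0,0]},
    {"translation": [0,0,-0.38],"twist": [0,0,0]},
    {"translation": [0,0,-0.44],"twist": [0,0,0]},
    {"translation": [0,0,-0.48],"twist": [0,0,0]},
    {"translation": [0,0,-0.51],"twist": [0,0,0]},
    {"translation": [0,0,-0.53],"twist": [0,0,0]},
    {"translation": [0,0,-0.53],"twist": [0,0,0]},
  ],
)

```text
t: 40.7
ee_pos: [464.0, 278.7, 254.4]
orientation: [2.198, 2.245, -0.001]
ft_force: [0.5, -0.2, -1.8]
width: 43.7
```

Emit:
send_rows(
  commands=[
    {"translation": [0,0,-0.005],"twist": [0,0,0]},
    {"translation": [0,0,-0.01],"twist": [0,0,0]},
    {"translation": [0,0,-0.013],"twist": [0,0,0]},
    {"translation": [0,0,-0.013],"twist": [0,0,0]},
    {"translation": [0,0,-0.013],"twist": [0,0,0]},
    {"translation": [0,0,-0.013],"twist": [0,0,0]},
    {"translation": [0,0,-0.013],"twist": [0,0,0]},
    {"translation": [0,0,-0.013],"twist": [0,0,0]},
    {"translation": [0,0,-0.013],"twist": [0,0,0]},
    {"translation": [0,0,-0.013],"twist": [0,0,0]},
  ],
)

```text
t: 41.7
ee_pos: [464.1, 278.8, 253.6]
orientation: [2.198, 2.244, -0.0]
ft_force: [-1.2, 0.1, 5.0]
width: 43.7
```

Emit:
send_rows(
  commands=[
    {"translation": [0,0,0],"twist": [0,0,0]},
    {"translation": [0,0,0],"twist": [0,0,0]},
    {"translation": [0,0,0],"twist": [0,0,0]},
    {"translation": [0,0,0],"twist": [0,0,0]},
    {"translation": [0,0,0],"twist": [0,0,0]},
    {"translation": [0,0,0],"twist": [0,0,0]},
    {"translation": [0,0,0],"twist": [0,0,0]},
    {"translation": [0,0,0],"twist": [0,0,0]},
    {"translation": [0,0,0],"twist": [0,0,0]},
    {"translation": [0,0,0],"twist": [0,0,0]},
  ],
  grip=-1,
)

```text
t: 42.7
ee_pos: [464.0, 278.7, 253.3]
orientation: [2.198, 2.245, -0.001]
ft_force: [0.1, -1.5, 0.3]
width: 87.7
```

Emit:
send_rows(
  commands=[
    {"translation": [0,0,0.08],"twist": [0,0,0]},
    {"translation": [0,0,0.16],"twist": [0,0,0]},
    {"translation": [0,0,0.25],"twist": [0,0,0]},
    {"translation": [0,0,0.35],"twist": [0,0,0]},
    {"translation": [0,0,0.45],"twist": [0,0,0]},
    {"translation": [0,0,0.56],"twist": [0,0,0]},
    {"translation": [0,0,0.67],"twist": [0,0,0]},
    {"translation": [0,0,0.78],"twist": [0,0,0]},
    {"translation": [0,0,0.89],"twist": [0,0,0]},
    {"translation": [0,0,1],"twist": [0,0,0]},
  ],
)

```text
t: 43.7
ee_pos: [464.0, 278.7, 354.3]
orientation: [2.198, 2.245, -0.001]
ft_force: [-0.3, -0.3, -0.1]
width: 87.6
```

Emit:
send_rows(
  commands=[
    {"translation": [0,-0.1,0.1],"twist": [0,0,0]},
    {"translation": [0,-0.2,0.2],"twist": [0,0,0]},
    {"translation": [0,-0.3,0.3],"twist": [0,0,0]},
    {"translation": [0,-0.4,0.4],"twist": [0,0,0]},
    {"translation": [0,-0.5,0.5],"twist": [0,0,0]},
    {"translation": [0,-0.6,0.6],"twist": [0,0,0]},
    {"translation": [0,-0.7,0.7],"twist": [0,0,0]},
    {"translation": [0,-0.8,0.8],"twist": [0,0,0]},
    {"translation": [0,-0.9,0.9],"twist": [0,0,0]},
    {"translation": [0,-1,1],"twist": [0,0,0]},
  ],
)

```text
t: 44.7
ee_pos: [464.0, 177.9, 454.1]
orientation: [2.198, 2.245, -0.001]
ft_force: [0.1, -0.4, 0.3]
width: 87.4
```

Emit:
send_rows(
  commands=[
    {"translation": [0,-0.1,0],"twist": [0,0,0]},
    {"translation": [0,-0.2,0],"twist": [0,0,0]},
    {"translation": [0,-0.3,0],"twist": [0,0,0]},
    {"translation": [0,-0.4,0],"twist": [0,0,0]},
    {"translation": [0,-0.5,0],"twist": [0,0,0]},
    {"translation": [0,-0.6,0],"twist": [0,0,0]},
    {"translation": [0,-0.7,0],"twist": [0,0,0]},
    {"translation": [0,-0.8,0],"twist": [0,0,0]},
    {"translation": [0,-0.9,0],"twist": [0,0,0]},
    {"translation": [0,-1,0],"twist": [0,0,0]},
  ],
)

```text
t: 45.7
ee_pos: [464.0, 77.9, 453.3]
orientation: [2.198, 2.245, -0.001]
ft_force: [0.5, -0.2, 0.3]
width: 88.2
```

```bash
python3 - <<'E'
from blk import *
t=grab('top'); s=grab('side')
a=t['img'][180:260,100:190]; b=s['img'][120:210,170:290]
o=np.zeros((360,800,3),np.uint8); o[:356,:400]=cv2.resize(a,(400,356),interpolation=2); o[:300,400:]=cv2.resize(b,(400,300),interpolation=2)
save(o,'c8.png')
print(meas(t,109,(146,190,166,245)), meas(t,86,(120,195,142,245)))
E
```

```text
(((460.69671630859375, 275.7300109863281), (53.98093795776367, 28.028650283813477), 1.5884069204330444), (149, 211, 11, 20)) (((462.9678649902344, 342.3946533203125), (49.750732421875, 36.87906265258789), 1.846213698387146), (126, 212, 14, 18))
```

View pics/c8.png

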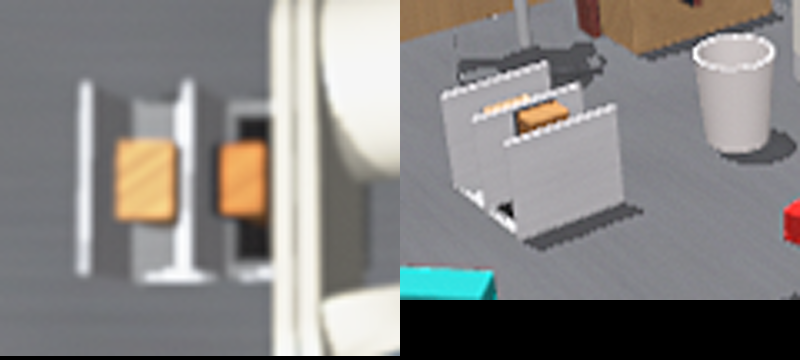

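The block stands upright in the empty bay, at (243,178) in the top crop, and the cork block is untouched. Last check of the bystanders, then hand in.

```bash
python3 - <<'E'
from h import *
import cv2
s0=cv2.cvtColor(cv2.imread('pics/side0.png'),cv2.COLOR_BGR2RGB); s=load('side')['img']
def bx(im,b):
    h=cv2.cvtColor(im,cv2.COLOR_RGB2HSV);m=((h[...,0]<25)&(h[...,1]>110)).astype(np.uint8);r=np.zeros_like(m);r[b[1]:b[3],b[0]:b[2]]=1
    c=np.vstack(cv2.findContours(m*r,0,2)[0]);return cv2.boundingRect(c)
print('row bbox',bx(s0,(265,200,375,280)),bx(s,(265,200,375,280)))
d=np.abs(s0.astype(int)-s).max(2)
for n,(x0,y0,x1,y1) in dict(cup=(255,125,285,168),tin=(284,88,318,150),tape=(380,165,430,212),tin2=(405,222,447,282)).items(): print(n,np.median(d[y0:y1,x0:x1]),(d[y0:y1,x0:x1]>40).mean())
print(ctrl.close_job())
E
```

```text
row bbox (280, 200, 79, 67) (280, 200, 79, 67)
cup 6.0 0.0
tin 6.0 0.0
tape 6.0 0.0
tin2 6.0 0.0
the job is handed in; nothing more can be done
None
```

The short block now stands upright on the pad in the rack's empty bay, and I handed the job in at about 46 s. `close_job` gave no verdict.

- **Push:** I slid the short block (third from the left) flat out of the row with closed fingers. It ended about 35 mm beyond the long blocks' ends.
- **Standing it up:** I gripped it with the tool tilted 45°, lifted it clear, and spun half a turn about the tool axis, which brought it upright. I set it down on the mat and let go.
- **Placing:** I took it again from above and lowered it into the bay until I felt about 5 N from the pad. Then I released it and withdrew.

**Last checks:**
- **Short block:** in the pictures it stands upright in the bay and the gripper is clear.
- **Long blocks:** the outline of the row in the side view is the same as at the start, though that region also takes in a little of the objects behind the row.
- **Other objects:** the side-view areas around the cup, tin and tape show no change. The cork block looks untouched and measures in the middle of its bay, but I did not compare it with its start position.

**Disagreements:**
- **Bay centre:** the top view put it at y ≈ 280.6 mm, while a hand reading in the side view gave about 276 mm. I aimed between, at about 279 mm.
- **Final block position:** the last top view read the block's centre as (461, 276) mm. That reading is biased by the dark sole and nearby shadow. It is still well within the limits, which are 28 mm along the bay and 20 mm across it.

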